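# Load duct end caps into the spot-weld nests

## Robot

A 7-joint arm with a two-finger parallel gripper is mounted at the origin on the work surface. World frame = base frame: x ahead of the robot, y to its left, z up, the work surface at z = 0. Lengths are in m, angles in rad, forces in N, time in s.
With the tool pointing down it reaches from about 0.425 to 0.925 m from the base axis. Payload 6.8 kg.
Tool frame: the origin (TCP) lies on the front face of the gripper's body, between the roots of the fingers; the fingertips stand 73 mm ahead of it and the grasp point (between the pads) lies 54 mm ahead of it (env.nose_length is the distance from the TCP to the fingertips, in m); z points along the fingers, y is the direction in which the jaws open and shut (so a half turn about z gives the same grasp; the last joint's range is limited). The gripper opens to 85 mm and grips with 20 to 120 N. Pads are 22 mm wide; open, the fingers measure 114 mm over their backs; the gripper's body (76 mm by 85 mm) begins 54 mm behind the grasp point. The pads swing forward as they close: fully open they stand 13 mm farther back than shut.
Start: joints at [1.17, 0.477, 0.022, 1.555, -0.011, 1.109, -0.083], TCP at [0.195, -0.646, 0.304] pointing down, gripper open.
Joint ranges: [-2.96, 2.96], [-0.34, 2.1], [-1.41, 1.46], [0.24, 2.44], [-1.37, 4.51], [0.17, 1.92], [-2.96, 2.96]. Speed limits (rad/s): [2.39, 2.39, 3.14, 3.14, 3.14, 3.14, 3.14].

## Interface

Orientations are given as a unit quaternion [w, x, y, z].
In Python, from cell import env, kin, camera, calibration, job gives the robot as it stands. The module is installed in compiled form; this text tells all that it offers. Calls block until the motion is done:
- env.reach(position, orientation): joint-space move of the TCP to a pose.
- env.movel(position, velocity=0.15, rot=None, stop_force=None): straight line of the TCP; rot=None keeps the orientation; velocity is the mean speed in m/s. With stop_force (N) it stops when the force on the tool has changed by that much, and returns True; else False.
- env.goto_joints(angles): joint-space move.
- env.grip(opening, f_grip=None): finger opening in m; f_grip is the grip in N (None keeps the last); returns when the fingers have stopped.
- env.dwell(seconds).
- kin.inverse_kinematics(position, orientation): joint angles nearest the present ones, or None.
- env.get_state(): the state.
- camera(name): name is "scene" or "top" or "wrist"; returns (picture, depth): 480x640x3 uint8, blue, green, red; 480x640 float32, m along the optical axis (not along the pixel's ray), 0 where there is no reading.
- calibration(name): a dict with "fx", "fy", "cx", "cy" (pixels), "rvec" (rotation vector, rad) and "tvec" (3), from world to camera coordinates, as OpenCV has them. Camera axes: x right, y down, z forward; pixel columns grow to the right and rows downward; lengths in m; the calibration is good to about 2 mm. A picture is of the moment at which its call begins: read the wrist's pose just before it. calibration takes no time and is no camera call; for the wrist camera it gives the pose at the moment of the call.
A pose or a line that the arm cannot do raises env.PlanningError and nothing moves.
- job.job_done(): hands the job in, once; it reports no verdict.
The state is a dict: "time": time; "qpos": joint angles; "joint_velocities": joint speeds; "joint_torque": joint torques, N m; "tcp_pos": TCP position; "orientation": TCP orientation; "force": force on the tool from outside, world axes, zero at the start; "torque": the same for the moment, N m; "opening": finger opening in m.
Only numpy, scipy, OpenCV 4.12 (cv2) and the standard library are available. Lean on these libraries where they do the work, as an engineer would, in place of code of your own. Each camera call takes 0.05 s, during which the arm holds its last target. There are 200 camera calls.

## Task

Get this spot-weld fixture ready: swing its hold-down arm out of the way, clear of both nests. Then slide the two duct end caps across the deck of the fixture, one after the other and without lifting them off it, until each drops into the nest of its own size and lies flat on the bottom. Leave the arm swung out and do not disturb the other things on the bench.

Things in the scene. Friction and masses are not known exactly. Their poses are not given: they have to be found in the camera images.
- fixture: Dark steel fixture plate fixed to the bench, 260 (its x) x 250 (its y) mm, on foot strips; its smooth flat top, the deck, is 45 mm above the bench. Origin on the bench under the plate's centre; x points away from the robot (yaw within 0.2 rad of the world), y to the left, z up. The two nests lie in the right (-y) half, in a row along x; the caps start in the left (+y) half.
- nest_large (a point): Centre of the flat floor of the large nest, a round blind pocket 84 mm in diameter and 12 mm deep, sharp-edged, a copper disc flush in its floor, in the right near part of the deck (at -54, -58 mm in the fixture's frame). Same axes as the fixture.
- nest_small (a point): Centre of the flat floor of the small nest, a round blind pocket 67 mm in diameter and 12 mm deep, made likewise, in the right far part of the deck (at +54, -58 mm in the fixture's frame). Same axes as the fixture.
- cap_large_centre (a point): Centre (half-way up) of the large end cap: a plain galvanised steel disc-like cap 80 mm in diameter and 18 mm high, about 90 g, lying flat on the deck; upright wall all round, z up. Seated in its nest it stands 6 mm above the deck.
- cap_small_centre (a point): Centre (half-way up) of the small end cap: the same but 63 mm in diameter, 18 mm high, about 60 g. Seated in its nest it stands 6 mm above the deck. Either cap may start nearer the robot.
- holddown_pivot (a point): Axis of the hold-down arm's pivot post (at +113, -58 mm in the fixture's frame), 34 mm above the deck, the mid-height of the arm's bar. The post's nut and stud reach 59 mm above the deck.
- holddown_mid (a point): Middle of the hold-down arm's bar, 113 mm from the pivot, half-way up its thickness; its x points from the free end to the pivot, z up. The bar is steel, straight, 200 mm long from the pivot, 24 mm wide, its underside 28 mm and its top 40 mm above the deck; between the spindles its sides are bare. A level push of about 2 N here on its side moves it.
- holddown_knob (a point): Centre of the black grip knob (17 mm wide, 20 mm high, top 66 mm above the deck) on top of the arm near its free end, 190 mm from the pivot. Two spindles pass through the arm 59 and 167 mm from the pivot, up to 62 mm above the deck; their rubber feet, 21 mm wide, end 8 mm above the deck, so no cap can pass under them.
- holddown (a joint): Swing of the hold-down arm, rad: 0 = over both nests, pointing along the fixture's -x, towards the robot; it grows as the arm turns counter-clockwise seen from above (free end moving to the fixture's -y, away from the caps), end stop at 1.75. It stays where it is left. From 1.0 on it is clear of both nests.
- backbox: Bystander: open galvanised wall box 75 x 75 x 45 mm on the bench. Origin under its centre.
- electrode: Bystander: brass electrode holder lying on the bench, 180 mm long, 34 mm high. Origin on the bench under it.
- wrench: Bystander: steel wrench 180 mm long lying on the bench. Origin under it.
- spraycan: Bystander: white spray can standing on the bench, 52 mm in diameter, 170 mm high. Origin under its centre.
Mind the look-alikes: they are no part of the job. What is shaped like the part that bears cap_small_centre but yellow is not meant. What is shaped like the part that bears cap_large_centre but pink is not meant.

How it is judged:
By the outcome, as a careful person would: the job done as asked, in the order asked, and still so for the second after the job is handed in, with the robot touching nothing.
It also fails if it takes over 59 s, if anything falls off the work surface, if the arm or the gripper's body presses on something with over 40 N, if the wrist force passes 120 N, or if a joint passes its speed limit or range.

## Working session

There is one attempt and no reset: what is moved stays moved. The work goes in short steps, each a Python script; the robot and the scene stay as the last script left them, time stands still between calls to the robot, and variables do not carry over. Pictures are saved under pics/ and viewed, on a budget of 10 in all, crops included, one or two more only if the job needs it, and the job is handed in when it is done.

```bash
mkdir -p pics; ls; python3 - <<'E'
from cell import env, kin, camera, calibration, job
import cv2,numpy as np
for n in ("scene","top"):
    c=calibration(n);b,d=camera(n);cv2.imwrite(f"pics/{n}0.png",b);np.save(f"pics/{n}0.npy",d)
    R=cv2.Rodrigues(np.array(c["rvec"],float))[0];print(n,c["fx"],c["cx"],c["cy"],-R.T@np.array(c["tvec"]).ravel(),R[2])
print(env.get_state(),env.nose_length)
E
```

```text
pics
scene 475.96075723301067 317.88342188720145 245.94847447541156 [1.10558467 0.86919194 0.87408696] [-0.46652346 -0.65572269 -0.59361908]
top 562.6946175026222 318.00615299844077 243.85642144873862 [ 0.34265274 -0.00441743  1.38547243] [ 0.11571074 -0.01052722 -0.99322717]
{'time': 0.1, 'qpos': array([ 1.16990054,  0.47771785,  0.02234142,  1.55634225, -0.01150758,
        1.10931491, -0.08311468]), 'joint_velocities': array([-6.84396377e-06, -1.41165648e-03, -1.74381867e-04, -3.28831807e-03,
        1.02616865e-03,  3.06663827e-05,  3.40118718e-05]), 'joint_torque': array([ 5.72972931e-03, -5.97757137e+01,  1.61424849e+00, -2.81955153e+01,
        1.28686058e-02,  5.04462878e-03,  7.16400699e-07]), 'tcp_pos': array([ 0.19470568, -0.6458751 ,  0.30302691]), 'orientation': array([-8.08147523e-04,  9.89302384e-01,  1.45877031e-01, -1.76276916e-04]), 'force': array([-0.40691439, -0.60579581, -0.41386614]), 'torque': array([-0.02756004,  0.04554813,  0.03954468]), 'opening': 0.08552695967525221} 0.0726
```

View pics/top0.png

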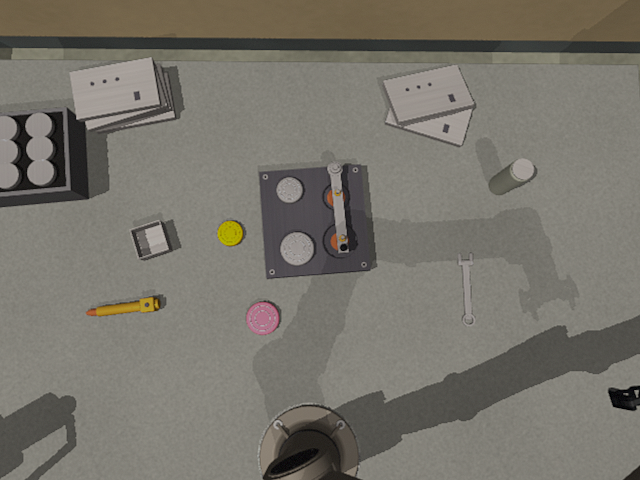

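View pics/scene0.png

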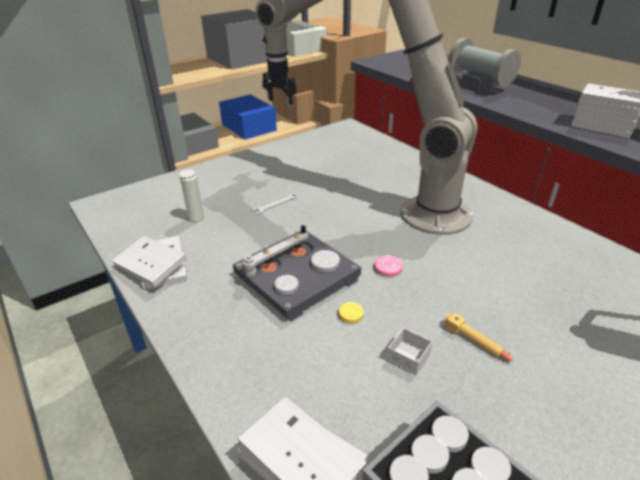

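The top view shows the fixture at about (262–370, 165–277), the small cap at (289,189) and the large cap at (297,248). The arm runs from its pivot at (336,168) to its knob at (343,248). The yellow and pink look-alikes lie off the fixture.

```bash
cat > h.py <<'E'
from cell import env, kin, camera, calibration, job
import cv2,numpy as np
def cam(n):
    c=calibration(n);b,d=camera(n)
    R=cv2.Rodrigues(np.array(c["rvec"],float))[0];t=np.array(c["tvec"],float).ravel()
    return c,R,t,b,d
def world(c,R,t,d):
    v,u=np.mgrid[0:480,0:640]
    P=np.dstack([(u-c["cx"])/c["fx"]*d,(v-c["cy"])/c["fy"]*d,d])
    return (P-t)@R
def ray(c,R,t,uv,z):
    uv=np.atleast_2d(uv).astype(float)
    r=np.c_[(uv[:,0]-c["cx"])/c["fx"],(uv[:,1]-c["cy"])/c["fy"],np.ones(len(uv))]@R
    o=-R.T@t
    return (o+r*((z-o[2])/r[:,2])[:,None])[:,:2]
E
python3 - <<'E'
from h import *
C=c,R,t,b,d=cam("top"); W=world(c,R,t,d)
roi=np.zeros((480,640),bool);roi[150:290,245:385]=True
z=W[...,2]
print("bench z",np.median(z[290:300,350:380]), "deck z",np.median(z[210:225,270:320]))
m=(roi&(abs(z-.045)<.006)&(d>0)).astype(np.uint8)
m=cv2.morphologyEx(m,cv2.MORPH_OPEN,np.ones((3,3)))
rect=cv2.minAreaRect(W[m>0][:,:2].astype(np.float32)*1000);print("rect",rect)
# dark-colour alternative
g=b.max(2);print("deck bgr",b[218,300],"cap",b[189,289],b[248,297],"bench",b[300,400])
for n,(u,v,r,zz) in dict(small=(289,189,20,.063),large=(297,248,24,.063)).items():
    k=np.zeros((480,640),np.uint8);cv2.circle(k,(u,v),r,1,-1)
    mm=((g>105)&(k>0)).astype(np.uint8)
    mm=cv2.morphologyEx(mm,cv2.MORPH_CLOSE,np.ones((5,5)))
    cs=max(cv2.findContours(mm,0,2)[0],key=cv2.contourArea)
    e=cv2.minEnclosingCircle(cs)
    zc=(k>0)&(abs(z-.063)<.007)
    print(n,"colour",e,ray(c,R,t,[e[0]],zz),"depth",W[zc].mean(0), cv2.minEnclosingCircle(W[zc][:,:2].astype(np.float32)*1000))
ba=roi&(z>.078)&(z<.092)
print("bar",cv2.minAreaRect(W[ba][:,:2].astype(np.float32)*1000),cv2.fitLine(W[ba][:,:2].astype(np.float32),2,0,.01,.01).ravel())
hsv=cv2.cvtColor(b,cv2.COLOR_BGR2HSV)
cu=roi&(hsv[...,1]>110)&(hsv[...,0]<20)
print("copper",W[cu&(abs(z-.033)<.006)].mean(0))
print("top of knob",W[roi&(z>.105)])
cv2.imwrite("pics/m.png",cv2.resize(np.hstack([b[150:290,245:385],cv2.merge([m*255]*3)[150:290,245:385]]),None,fx=2.8,fy=2.8))
E
```

```text
bench z -0.00041287394357612426 deck z 0.04470123467198066
rect ((557.8031616210938, -9.414016723632812), (261.07257080078125, 250.06983947753906), 4.768815994262695)
deck bgr [80 76 80] cap [141 145 152] [143 147 151] bench [123 131 134]
small colour ((288.7105407714844, 189.55262756347656), 12.792753219604492) [[0.62717629 0.05203907]] depth [0.62776666 0.04997964 0.06255106] ((628.8177490234375, 50.01498794555664), 31.82891845703125)
large colour ((296.3999938964844, 248.39999389648438), 16.60491371154785) [[0.48568952 0.03259163]] depth [0.48708092 0.03083616 0.06268364] ((487.4421691894531, 30.78255271911621), 40.09518814086914)
bar ((583.7437133789062, -64.38182830810547), (217.42100524902344, 33.9008674621582), 4.087449073791504) [ 0.9948947   0.10091875  0.58380455 -0.06655784]
copper [ 0.55879499 -0.05611735  0.03298472]
top of knob [[ 0.34265274 -0.00441743  1.38547243]
 [ 0.34265274 -0.00441743  1.38547243]
 [ 0.34265274 -0.00441743  1.38547243]
 [ 0.34265274 -0.00441743  1.38547243]
 [ 0.34265274 -0.00441743  1.38547243]
 [ 0.34265274 -0.00441743  1.38547243]
 [ 0.3426527
[... 4787 characters left out ...]
 0.34265274 -0.00441743  1.38547243]
 [ 0.34265274 -0.00441743  1.38547243]
 [ 0.34265274 -0.00441743  1.38547243]
 [ 0.34265274 -0.00441743  1.38547243]
 [ 0.34265274 -0.00441743  1.38547243]
 [ 0.34265274 -0.00441743  1.38547243]
 [ 0.34265274 -0.00441743  1.38547243]
 [ 0.34265274 -0.00441743  1.38547243]
 [ 0.34265274 -0.00441743  1.38547243]
 [ 0.34265274 -0.00441743  1.38547243]
 [ 0.34265274 -0.00441743  1.38547243]
 [ 0.34265274 -0.00441743  1.38547243]
 [ 0.34265274 -0.00441743  1.38547243]
 [ 0.34265274 -0.00441743  1.38547243]
 [ 0.34265274 -0.00441743  1.38547243]
 [ 0.34265274 -0.00441743  1.38547243]
 [ 0.34265274 -0.00441743  1.38547243]
 [ 0.34265274 -0.00441743  1.38547243]]
```

```bash
cat >> h.py <<'E'
YAW=0.0832; F=np.array([.5578,-.0094])
def rot2(a): return np.array([[np.cos(a),-np.sin(a)],[np.sin(a),np.cos(a)]])
def fx(x,y): return F+rot2(YAW)@[x,y]
def tofx(p): return rot2(YAW).T@(np.asarray(p)[:2]-F)
PIV=fx(.113,-.058)
BASE=None
def quat(ang):  # tool down, x axis at world angle ang
    return np.array([0,np.cos(ang/2),np.sin(ang/2),0])
def armpt(q,off,r=.113): # tool centre beside the bar, on its +y (caps) side, off from midline
    return PIV+rot2(YAW+q)@[-r,off]
def f(): return np.round(env.get_state()["force"],1)
E
python3 - <<'E'
from h import *
for base in (-1.488,1.654):
    for q in (0.02,.7,1.4):
        for off in(.029,.023):
            k=kin.inverse_kinematics([*armpt(q,off),.143],quat(base+q)); print(base,q,armpt(q,off).round(3),None if k is None else k.round(2))
    k=kin.inverse_kinematics([*fx(-.067,.11),.12],quat(base));print("push",None if k is None else k.round(2))
E
```

```text
-1.488 0.02 [ 0.56  -0.041] [-0.85  0.97  1.26  2.01 -1.1   1.09 -2.1 ]
-1.488 0.02 [ 0.56  -0.047] [-0.84  0.97  1.26  2.01 -1.1   1.09 -2.09]
-1.488 0.7 [ 0.575 -0.117] [ 0.11  0.53 -0.03  1.9   0.02  0.72 -2.28]
-1.488 0.7 [ 0.579 -0.121] [ 0.12  0.54 -0.02  1.88  0.02  0.72 -2.27]
-1.488 1.4 [ 0.636 -0.168] [ 0.25  0.63 -0.12  1.71  0.1   0.81 -1.58]
-1.488 1.4 [ 0.642 -0.168] [ 0.25  0.64 -0.12  1.7   0.1   0.82 -1.58]
push [ 0.58  0.8  -1.19  2.08  0.95  0.97  2.08]
1.654 0.02 [ 0.56  -0.041] [ 0.39  0.56 -0.55  1.93  0.41  0.77 -0.29]
1.654 0.02 [ 0.56  -0.047] [ 0.39  0.56 -0.55  1.93  0.41  0.77 -0.28]
1.654 0.7 [ 0.575 -0.117] [ 0.57  0.62 -0.64  1.86  0.49  0.82  0.47]
1.654 0.7 [ 0.579 -0.121] [ 0.58  0.62 -0.64  1.85  0.49  0.83  0.47]
1.654 1.4 [ 0.636 -0.168] [ 0.61  0.71 -0.64  1.68  0.51  0.92  1.25]
1.654 1.4 [ 0.642 -0.168] [ 0.6   0.72 -0.64  1.67  0.52  0.93  1.25]
push [ 0.27  0.56 -0.73  2.09  0.58  0.7  -0.76]
```

```bash
python3 - <<'E'
from h import *
B=1.654; q0=.02
env.grip(0.0)
env.reach([*armpt(q0,.031),.26],quat(B+q0)); print(env.get_state()["time"])
print(env.movel([*armpt(q0,.031),.143],velocity=.15,stop_force=8),f())
bad=False
for q in np.arange(.1,1.46,.15):
    env.movel([*armpt(q,.0235),.143],velocity=.12,rot=quat(B+q)); print(round(q,2),f(),end=" ")
env.movel([*armpt(1.40,.04),.143],velocity=.12)
print(env.get_state()["time"])
env.movel([*armpt(1.40,.04),.26],velocity=.2)
env.reach([*fx(-.067,.14),.26],quat(B)); env.grip(.04)
print(env.get_state()["time"],env.get_state()["opening"])
C=c,R,t,b,d=cam("top");cv2.imwrite("pics/top1.png",cv2.resize(b[130:310,220:460],None,fx=3,fy=3))
c2,R2,t2,b2,d2=cam("wrist");cv2.imwrite("pics/w1.png",b2)
W=world(c,R,t,d);z=W[...,2];roi=np.zeros((480,640),bool);roi[150:290,320:480]=True
ba=roi&(z>.078)&(z<.092)
print(cv2.minAreaRect(W[ba][:,:2].astype(np.float32)*1000))
E
```

```text
3.4333
False [0.4 0.8 0.1]
0.1 [ 0.6 -0.   0.5] 0.25 [-0.4  0.2 -0.3] 0.4 [0.2 0.2 0.6] 0.55 [-0.4 -0.3  0. ] 0.7 [-0.9  0.7  0.2] 0.85 [-0.1  0.  -0.2] 1.0 [ 0.2 -0.1  0.3] 1.15 [-0.3  0.4  0.1] 1.3 [-0.4  0.1 -0.6] 1.45 [-1.2 -0.6  0.1] 7.6917
10.4917 0.03981679260484352
((668.8353881835938, -149.31851196289062), (216.86727905273438, 35.817466735839844), 86.58808135986328)
```

View pics/top1.png

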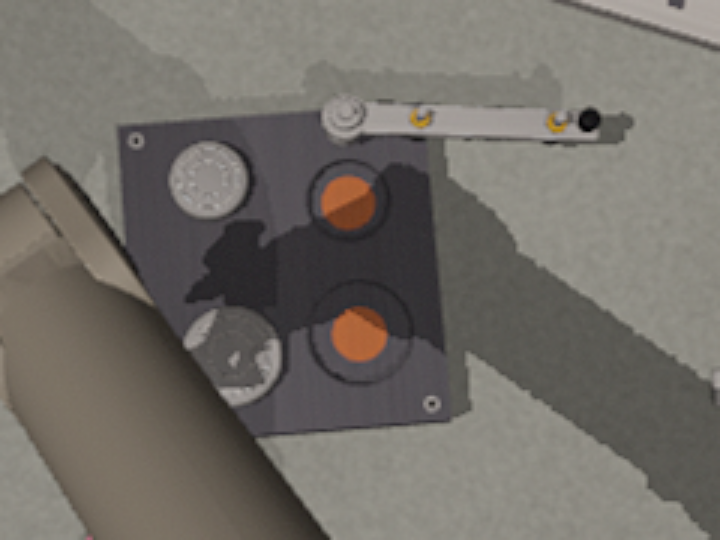

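View pics/w1.png

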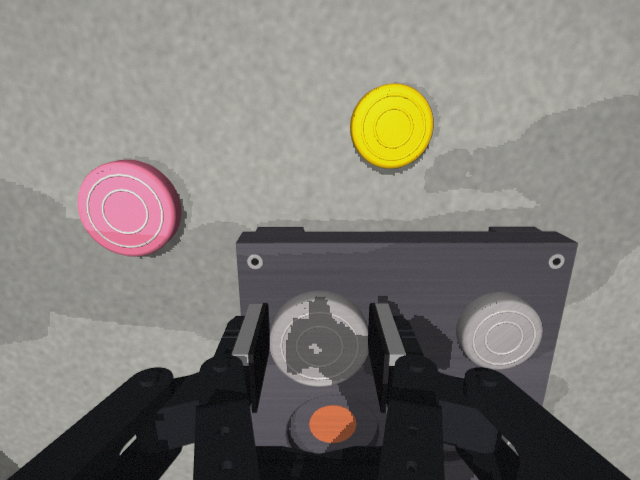

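The arm is swung to about 1.45 rad, and both nests are open. In the crop the copper discs are at (347,203) and (359,335), with the caps untouched.

```bash
cat >> h.py <<'E'
W_=.04
def push(cap,nest,r,over=.001):
    cap=np.array(cap);nest=np.array(nest);u=cap-nest;L=np.linalg.norm(u);u/=L
    ang=YAW+np.arctan2(u[1],u[0]); s=np.sqrt(r*r-W_**2/4)+.011
    P=lambda k:fx(*(nest+u*k))
    p=P(L+s+.008)
    env.reach([*p,.2],quat(ang)); env.movel([*p,.135],velocity=.15)
    hit=env.movel([*p,.100],velocity=.03,stop_force=4)
    z=env.get_state()["tcp_pos"][2]; print("touch",hit,z,f())
    if not hit or not .103<z<.122: return None
    z+=.0035
    env.movel([*p,z],velocity=.05)
    print("push1",env.movel([*P(s+.02),z],velocity=.06,stop_force=15),f())
    print("push2",env.movel([*P(s-over),z],velocity=.03,stop_force=15),f())
    env.dwell(.3); env.movel([*P(s+.03),z],velocity=.1); env.movel([*P(s+.03),.26],velocity=.2)
    print("t",env.get_state()["time"])
    return u
E
python3 - <<'E'
from h import *
C=c,R,t,b,d=cam("top");hsv=cv2.cvtColor(b,cv2.COLOR_BGR2HSV)
m=((hsv[...,1]>110)&(hsv[...,0]<20)).astype(np.uint8);m[:150]=0;m[290:]=0;m[:,:315]=0;m[:,375:]=0
n,l,st,ce=cv2.connectedComponentsWithStats(m)
for i in range(1,n):
    if st[i,4]>60: print("copper",st[i],tofx(ray(c,R,t,[ce[i]],.033)[0]).round(4))
push([-.067,.0459],[-.054,-.058],.040)
c,R,t,b,d=cam("wrist");cv2.imwrite("pics/w2.png",b)
E
```

```text
copper [327 189  18  18 259] [ 0.0529 -0.0566]
copper [331 232  18  19 266] [-0.0547 -0.0569]
touch True 0.1161425122838737 [-2.5 -0.9 10.4]
push1 False [ 0.9  0.2 -0.5]
push2 False [0.1 0.1 0.4]
t 16.725
```

View pics/w2.png

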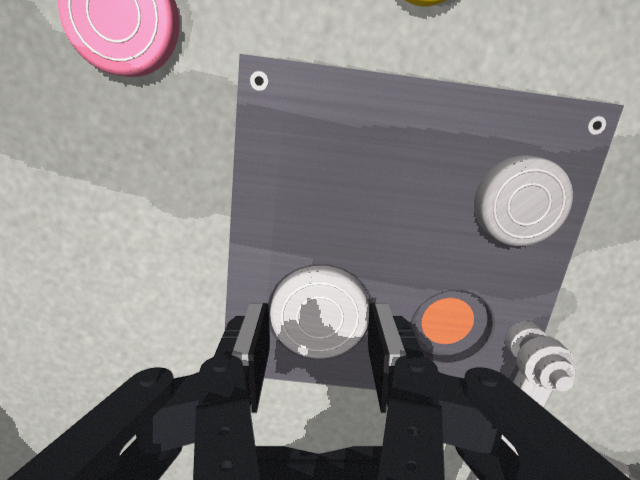

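The large cap (wrist view, 320,310) is over its nest. I'll check its height by depth.

```bash
cat >> h.py <<'E'
def capheights(n="wrist"):
    c,R,t,b,d=cam(n);W=world(c,R,t,d)
    G=(W[...,:2]-F)@rot2(YAW);z=W[...,2]
    for nm,x,y,r in (("L",-.054,-.058,.03),("S",.054,-.058,.023),("deck",0,.02,.01)):
        h=np.hypot(G[...,0]-x,G[...,1]-y); m=(h<r)&(d>0)&(z<.08)
        if m.sum()>30:
            A=np.c_[G[m]-[x,y],np.ones(m.sum())];k=np.linalg.lstsq(A,z[m],rcond=None)[0]
            print(n,nm,m.sum(),"z",np.median(z[m]).round(4),"tilt",k[:2].round(3))
    for nm,x,y,r in (("L",-.054,-.058,.055),("S",.054,-.058,.045)):
        g=(np.hypot(G[...,0]-x,G[...,1]-y)<r)&(z>.0485)&(z<.075)&(d>0)
        if g.sum()>30: print(nm,"raised: centre",[a.round(4) for a in cv2.minEnclosingCircle(G[g].astype(np.float32))[0:1]],G[g].mean(0).round(4))
E
python3 - <<'E'
from h import *
capheights(); capheights("top")
E
```

```text
wrist L 3982 z 0.0507 tilt [ 0.001 -0.001]
wrist S 2053 z 0.033 tilt [0.001 0.001]
wrist deck 535 z 0.0446 tilt [0.001 0.007]Traceback (most recent call last):
  File "<stdin>", line 2, in <module>
  File "h.py", line 54, in capheights
    if g.sum()>30: print(nm,"raised: centre",[a.round(4) for a in cv2.minEnclosingCircle(G[g].astype(np.float32))[0:1]],G[g].mean(0).round(4))
                                              ^^^^^^^
AttributeError: 'tuple' object has no attribute 'round'. Did you mean: 'count'?
```

The large cap is seated flat, 6 mm above the deck. Next is the small cap.

```bash
sed -i 's/\[a.round(4) for a in \(.*\)\[0:1\]\],G\[g\]/G[g]/' h.py; python3 - <<'E'
from h import *
C=c,R,t,b,d=cam("top");W=world(c,R,t,d);G=(W[...,:2]-F)@rot2(YAW)
g=(np.hypot(G[...,0]-.0747,G[...,1]-.0534)<.045)&(abs(W[...,2]-.063)<.006)&(d>0)
print("small now",G[g].mean(0).round(4),g.sum())
push([.0747,.0534],[.054,-.058],.0315)
env.reach([*fx(-.06,.12),.30],quat(1.654))
capheights("wrist"); capheights("top")
c,R,t,b,d=cam("wrist");cv2.imwrite("pics/w3.png",b)
cv2.imwrite("pics/top3.png",camera("top")[0])
print(env.get_state()["time"])
E
```

```text
small now [0.0863 0.0556] 288
touch True 0.11626944504498121 [-1.9  0.2  6.8]
push1 False [ 0.   0.3 -0.3]
push2 False [-0.4 -0.3 -0.2]
t 23.45
wrist L 2480 z 0.0508 tilt [ 0.001 -0.001]
L raised: centre [-0.0543 -0.0548]
S raised: centre [ 0.0646 -0.0342]
top L 489 z 0.0504 tilt [ 0.004 -0.008]
top S 281 z 0.0502 tilt [-0.011 -0.001]
top deck 55 z 0.0444 tilt [ 0.044 -0.057]
L raised: centre [-0.0554 -0.0583]
S raised: centre [ 0.0531 -0.0584]
24.3833
```

View pics/top3.png

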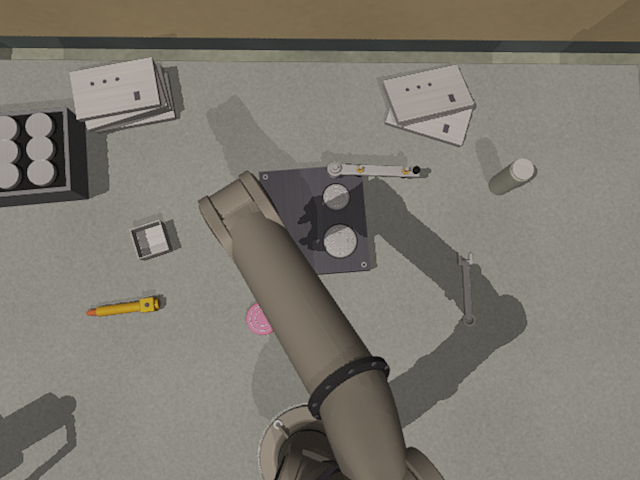

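Both caps are in their nests: small at (336,196), large at (340,241). The arm is swung out with its knob at (416,170), and the visible bystanders haven't moved.

```bash
python3 - <<'E'
from h import *
job.job_done();print(env.get_state()["time"])
E
```

```text
the job is handed in; nothing more can be done
the job is handed in; nothing more can be done
```

The fixture is ready and the job is handed in, at about 24 s on the robot's clock. I swung the hold-down arm out to about 1.45 rad with closed fingers. Then I slid the large cap, and after it the small one, along the deck into their own nests with a two-finger push.

**Final checks:**
- **Heights:** in the last top view both caps stand about 6 mm above the deck and within about 2 mm of their nest centres. That is what seated flat should give.
- **Tilt:** the closer wrist view showed the large cap flat to 0.001. The small cap was only checked from the top camera, which gave about 0.01, or roughly 0.5 mm across it. That is about the top camera's noise.
- **Clearance:** the hold-down arm was still swung out, and the gripper was high and clear of everything.
- **Bystanders:** the box, electrode holder, wrench and spray can looked unmoved. The robot hid the yellow look-alike in that picture, so I did not re-check it.

**Readings that disagreed:**
- **Small cap position:** a quick depth reading just before its push put it about 12 mm off the first measurement. I think the shadowing robot arm cut off part of it, so I used the first measurement.
- **Wrist-view centre:** after the push, the wrist view saw too little of the small cap to give a centre. I dropped that reading in favour of the top view.

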